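# Press the big tap spanner home in its case insert

### The job

The sink job is finished with the bigger of the two tap spanners. Put it away: press it, both ends, fully home into its own cutout in the open tool case. The smaller spanner is still needed, so leave it and everything else on the counter where it lies.

Things in the scene. Friction and masses are not known exactly. Their poses are not given: they have to be found in the camera images.
- spanner_wide: the bigger, bare-metal open-ended tap spanner, rigid, 0.17 to 0.33 kg, flat on the counter. Origin on its underside at the centre of mass; x along the handle towards the open jaws, z up. 152 mm long, 20 mm thick all over. Handle 22 mm wide, x = -82 to +28 mm; head 48 mm wide, x = +28 to +70 mm: a solid hub up to +44 mm, then two prongs 13 mm wide, 22 mm apart.
- wide_grip (a point): place to grip the bigger spanner: 15 mm above its origin, across the 22 mm wide handle. Hold it by its upper half, fingertips at most 10 mm below its top face, so that the lower half is free to enter the cutout
- wide_head (a point): point of the bigger spanner's underside plane, on its centre line between the prongs, 57 mm ahead of its origin
- wide_end (a point): point on the underside of the bigger spanner near the free end of the handle, 75 mm behind its origin
- case: black tool case, open, fixed, 204 x 194 x 30 mm (x, y, z), walls and bottom 4 mm, lid folded back flat beyond its +x side (14 mm high). Origin at the centre of its underside, x towards the lid. It holds a rigid grey insert 184 x 184 mm whose top lies 24 mm above the origin. The insert is held fast but may sit up to 5 mm either way along the case's x (not reported; find it by touch or by eye); true in y and yaw.
- cutout (a point): fixed point of the case: where the middle (spanner's origin) of the big spanner's cutout would be at the insert's top face if the insert sat centred, case x = 0, y = -42 mm; its axes are the case's. The real cutout is up to 5 mm off along x. It has the spanner's outline (without the jaw gap), jaws to +x, with 2 mm to spare on every side. Off by more along x, the spanner stops on the insert's top
- cutout_floor (a point): the same point on the cutout's flat floor, 8 mm above the case's underside. The cutout is 16 mm deep, so the spanner, fully home, stands 4 mm proud of the insert. With the spanner rightly placed along x its underside drops freely about 4 mm below the insert's top, then rests on sprung nubs; it does not go home by its weight
- cutout_head_nubs (a point): place (insert centred) of a pair of dark sprung nubs in the cutout's side walls that grip the spanner's head, 50 mm ahead of its origin. An end takes about 12 to 18 N to push past its nubs to the floor; they then hold it by friction. Both ends must be pushed; the closed fingertips can press on top
- cutout_handle_nubs (a point): place (insert centred) of the same kind of nub pair that grips the handle, 60 mm behind the spanner's origin. The insert's other, smaller cutout, at case y = +35 mm (handle slot 20 mm, head 38 mm wide), is for the smaller spanner; a small round gauge, 7 mm proud, sits in the insert's -x, +y corner
- spanner_narrow: the smaller tap spanner of the same bare metal and form, 122 mm long, handle 16 mm and head 34 mm wide, 16 mm thick, lying flat on the counter (the two spanners' places may be swapped); origin on its underside near its middle, x towards the jaws. Leave it.
- pipe_nut: white plastic pipe nut, a ring 48 mm across and 16 mm high; a bystander, origin at the centre of its underside
- sink_plug: black sink plug, 46 mm across, 28 mm high; a bystander, origin at the centre of its underside
- screwdriver: screwdriver lying on the counter; a bystander, origin near its middle, x towards its tip
- white_bottle: white cleaner bottle, 62 mm across, 200 mm high; a bystander, origin at the centre of its underside
- yellow_bottle: yellow cleaner bottle, 68 mm across, 190 mm high; a bystander, origin at the centre of its underside
- tablet_jar: clear jar of tablets, 72 mm across, 90 mm high; a bystander, origin at the centre of its underside
- mug: white mug, 80 mm across, 90 mm high; a bystander, origin at the centre of its underside
Mind the look-alikes: they are no part of the job. What is shaped like the spanner_wide but green is not meant.

How it is judged:
By the outcome, as a careful person would: the job done as asked, in the order asked, and still so for the second after the job is handed in, with the robot touching nothing.
It also fails if it takes over 51 s, if anything falls off the work surface, if the arm or the gripper's body presses on something with over 40 N, if the wrist force passes 120 N, or if a joint passes its speed limit or range.

### The arm

A 6-joint arm with a two-finger parallel gripper is mounted at the origin on the work surface. World frame = base frame: x ahead of the robot, y to its left, z up, the work surface at z = 0. Lengths are in m, angles in rad, forces in N, time in s.
With the tool pointing down it reaches from about 0.275 to 0.85 m from the base axis. Payload 19 kg.
Tool frame: the origin (TCP) lies at the very end of the fingers, on their centre line; the grasp point (between the pads) lies 19 mm behind it; z points along the fingers, y is the line along which they close (so a half turn about z gives the same grasp; the last joint's range is limited). The gripper opens to 85 mm and grips with 20 to 120 N. Pads are 22 mm wide; open, the fingers measure 114 mm over their backs; the gripper's body (76 mm by 85 mm) begins 54 mm behind the grasp point. The pads swing forward as they close: fully open they stand 13 mm farther back than shut.
Start: joints at [-1.253, 0.15, 1.437, -0, 1.554, -0.134], TCP at [0.251, -0.517, 0.198] pointing down, gripper open.
Joint ranges: [-2.8, 2.8], [-0.68, 2.1], [0.12, 2.68], [-1.39, 4.53], [0.16, 2.79], [-2.81, 2.81]. Speed limits (rad/s): [1.89, 1.89, 2.22, 3.01, 3.01, 3.01].

### API

Orientations are given as a unit quaternion [w, x, y, z].
In Python, from workcell import get_obs, read_camera, close_job gives the robot as it stands.
- The arm moves only by the shell command python3 -m crank 'ROWS'. ROWS is a JSON object of lists of equal length, an entry for each row: "translation": the shift along the world's x, y, z in units of 750 mm (1.0 is 750 mm), a list of three; "twist": the turn, a rotation vector about the world's x, y, z in units of 180 degrees (1.0 is 180 degrees), a list of three; "grip": the closure, from 0 (fully open) to 1 (shut). A call has 1 to 12 rows; each row shifts and turns the commanded pose from where the row before left it; what a row does not reach is not made up. A row lasts 1/12 s, in which the tool goes at most 41.7 mm and 7.16 degrees, less where a joint would pass 70% of its speed; a pose out of reach is approached as far as the arm can. A call with a number of a shift or a turn outside -1 to 1 is refused whole. A call with a gripper value outside its range is refused whole. The fingers move at their own pace and stop on an object; the grip force is fixed at half the most. Time passes only in rows, so rows that do not move let the fingers close. It gives the time, the measured TCP pose, the force, the opening and the grip force at its end, in the units of the state.
- get_obs(): the state, without advancing time (a new reading comes with each control period).
- read_camera(name): name is "scene" or "side" or "wrist"; returns a dict with "image" (384x512x3 uint8, red, green, blue), "vertical_fov" (degrees; the focal length in pixels is half the picture's height over the tangent of half this angle, whatever the lens; pixels are square), "cx", "cy" (the principal point, pixels), "distortion" ([k1, k2, p1, p2, k3] as OpenCV has them; the pictures are not rectified), "R" (3x3) and "t" (3): a world point X has camera coordinates R X + t; the wrist camera has in their place "T_tool_cam" (4x4, takes a point from camera to tool coordinates, whose origin is the TCP and whose axes are the flange's). Camera axes: x right, y down, z forward; pixel columns grow to the right and rows downward; lengths in m; the calibration is good to about 2 mm. A picture is of the moment at which its call begins: read the wrist's pose just before it. There is no depth.
- close_job(): hands the job in; it is judged then, once.
The state is a dict: "time_s": time; "joint_positions": joint angles; "qd": joint speeds; "joint_efforts": joint torques, N m; "ee_pos": TCP position; "orientation": TCP orientation; "contact_force": force on the tool from outside, world axes, zero at the start; "wrist_torque": the same for the moment, N m; "opening": finger opening in m; "finger_force": force on a finger pad.
Only numpy, scipy, OpenCV 4.12 (cv2) and the standard library are available. Lean on these libraries where they do the work, as an engineer would, in place of code of your own. Each camera call takes 0.05 s, during which the arm holds its last target. There are 200 camera calls.

## Working session

There is one attempt and no reset: what is moved stays moved. The work goes in short steps, Python scripts to look and compute and a shell command to move; the robot and the scene stay as the last step left them, time stands still between calls to the robot, and variables do not carry over. Pictures are saved under pics/ and viewed, at most 10 in all, crops included, and the job is handed in when it is done.

```bash
mkdir -p pics; cat > h.py <<'E'
import numpy as np, cv2
from workcell import get_obs, read_camera
from scipy.spatial.transform import Rotation as Ro
def K(c):
    f=c["image"].shape[0]/2/np.tan(np.radians(c["vertical_fov"])/2)
    return np.array([[f,0,c["cx"]],[0,f,c["cy"]],[0,0,1]])
def shot(name):
    o=get_obs(); c=read_camera(name)
    if name=="wrist":
        T=np.eye(4); q=o["orientation"]; T[:3,:3]=Ro.from_quat([q[1],q[2],q[3],q[0]]).as_matrix(); T[:3,3]=o["ee_pos"]
        M=np.linalg.inv(T@np.array(c["T_tool_cam"])); c["R"]=M[:3,:3]; c["t"]=M[:3,3]
    c["R"]=np.array(c["R"]);c["t"]=np.array(c["t"])
    return c
def save(c,fn): cv2.imwrite("pics/"+fn,c["image"][:,:,::-1]); np.save("pics/"+fn+".npy",dict(c),allow_pickle=True)
def load(fn): return np.load("pics/"+fn+".npy",allow_pickle=True).item()
def ray(c,px,z):
    p=cv2.undistortPoints(np.array(px,float).reshape(-1,1,2),K(c),np.array(c["distortion"],float)).reshape(-1,2)
    d=np.c_[p,np.ones(len(p))]@c["R"]; o=-c["R"].T@c["t"]
    return o+d*((z-o[2])/d[:,2:])
def proj(c,X):
    return cv2.projectPoints(np.array(X,float).reshape(-1,1,3),cv2.Rodrigues(c["R"])[0],c["t"],K(c),np.array(c["distortion"],float))[0].reshape(-1,2)
E
python3 - <<'E'
from h import *
a=[]
for n in("scene","side"):
    c=shot(n);save(c,n+"0.png");a.append(c["image"]);print(n,-c["R"].T@c["t"],c["vertical_fov"],c["distortion"])
c=shot("wrist");save(c,"wrist0.png")
o=get_obs();print({k:o[k] for k in("time_s","ee_pos","orientation","opening","contact_force")})
E
```

```text
scene [ 0.90561898 -0.4428793   0.96454152] 54.45286930029078 [-0.08696227  0.          0.          0.          0.        ]
side [ 0.35202024 -0.80532575  1.00612409] 47.84775096154391 [-0.08929849  0.          0.          0.          0.        ]
{'time_s': 0.15, 'ee_pos': array([ 0.2509497 , -0.51711749,  0.19714213]), 'orientation': array([-4.59519318e-04,  9.74590384e-01,  2.23994131e-01, -4.55656394e-05]), 'opening': 0.08525432687892441, 'contact_force': array([-0.74241592, -0.74611701,  0.91742063])}
```

View pics/scene0.png

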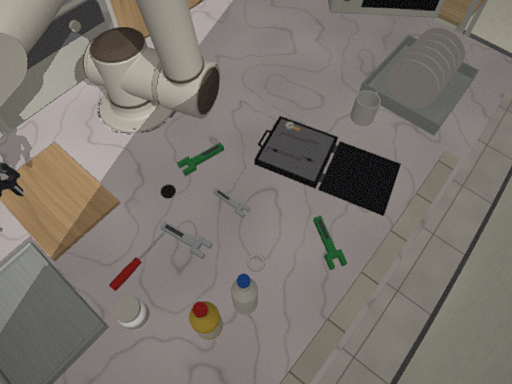

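View pics/side0.png

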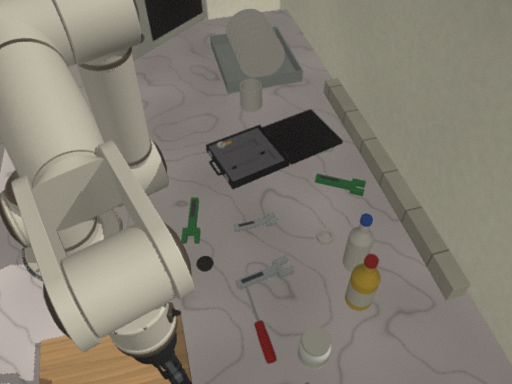

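Scene: the two bare-metal spanners are at about (187,239), the larger, and (231,202), the smaller. Green look-alikes are at (201,158) and (329,243). The case is at (297,151). I'll confirm in an enlarged crop.

```bash
python3 - <<'E'
from h import *
s=load("scene0.png")["image"];d=load("side0.png")["image"]
a=cv2.resize(s[185:265,150:255],(525,400),interpolation=cv2.INTER_CUBIC)
b=cv2.resize(s[110:190,245:345],(400,320),interpolation=cv2.INTER_CUBIC)
b2=cv2.resize(d[120:190,200:290],(400,311),interpolation=cv2.INTER_CUBIC)
im=np.zeros((600,800,3),np.uint8);im[:280,:400]=b[:280];im[:280,400:]=b2[:280]
a=cv2.resize(s[205:265,150:225],(400,320),interpolation=cv2.INTER_CUBIC)
e=cv2.resize(d[205:290,230:310],(400,425),interpolation=cv2.INTER_CUBIC)
im[280:,:400]=a;im[280:,400:]=e[105:]
cv2.imwrite("pics/crop1.png",im[:,:,::-1])
E
```

```text
(no output)
```

View pics/crop1.png

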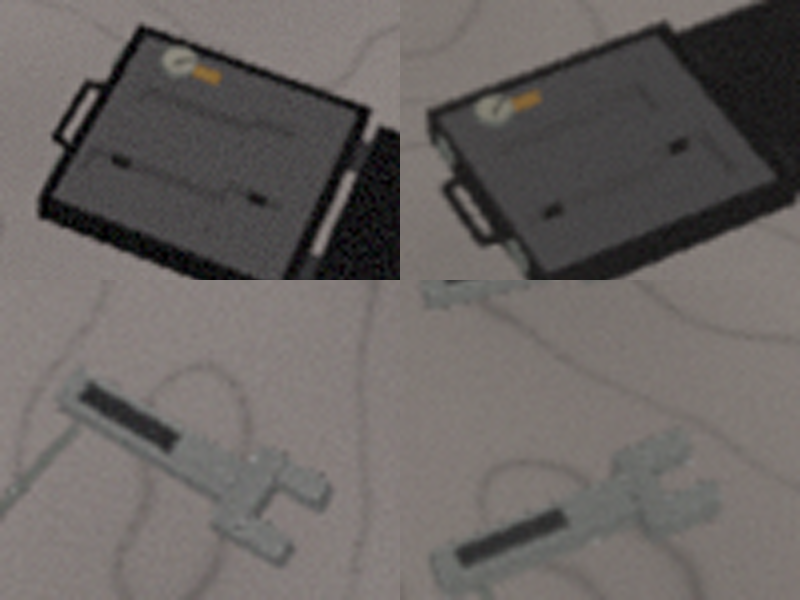

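The crop confirms it: the spanner at scene (187,239) and side (265,273) is bare grey and clearly larger than the one at scene (231,202), so it is the one meant. The case's nubs show as dark marks. Next come rough positions from these corners.

```bash
python3 - <<'E'
from h import *
s=load("scene0.png");d=load("side0.png")
f=lambda p,k,o:np.array(p)/k+np.array(o)
S=ray(s,f([(140,28),(370,108),(42,200)],4,(245,110)),.03)
D=ray(d,f([(30,110),(268,25),(135,275),(400,178)],4.444,(200,120)),.03)
print("case scene",S.round(3),"side",D.round(3))
P=f(np.array([(75,372),(62,400),(330,490),(290,555)])-[0,280],(400/75,320/60),(150,205))
s1=ray(s,P,.02)
P2=f(np.array([(432,555),(445,585),(690,435),(718,490)])-[400,280-105],5,(230,205))
d1=ray(d,P2,.02)
print(s1.round(3),d1.round(3))
w=load("wrist0.png");print("cam",(-w["R"].T@w["t"]).round(3),w["T_tool_cam"].round(3),w["vertical_fov"])
for A in(s1,d1):
    e=(A[0]+A[1])/2;h=(A[2]+A[3])/2;print(np.linalg.norm(h-e),np.degrees(np.arctan2(*(h-e)[1::-1])),e+(h-e)*82/152)
E
```

```text
case scene [[0.443 0.243 0.03 ]
 [0.634 0.296 0.03 ]
 [0.492 0.059 0.03 ]] side [[0.44  0.247 0.03 ]
 [0.634 0.291 0.03 ]
 [0.48  0.066 0.03 ]
 [0.682 0.106 0.03 ]]
[[ 0.427 -0.263  0.02 ]
 [ 0.434 -0.278  0.02 ]
 [ 0.575 -0.224  0.02 ]
 [ 0.583 -0.263  0.02 ]] [[ 0.424 -0.262  0.02 ]
 [ 0.426 -0.28   0.02 ]
 [ 0.572 -0.228  0.02 ]
 [ 0.576 -0.264  0.02 ]]
cam [ 0.327 -0.48   0.373] [[-0.    -0.946 -0.325  0.085]
 [ 1.     0.    -0.001  0.   ]
 [ 0.001 -0.325  0.946 -0.176]
 [ 0.     0.     0.     1.   ]] 67.22103897748227
0.15123019628190232 10.354285678987107 [ 0.51061706 -0.25596914  0.02      ]
0.15124202153674976 9.579917511133402 [ 0.50554293 -0.25760509  0.02      ]
```

View pics/wrist0.png

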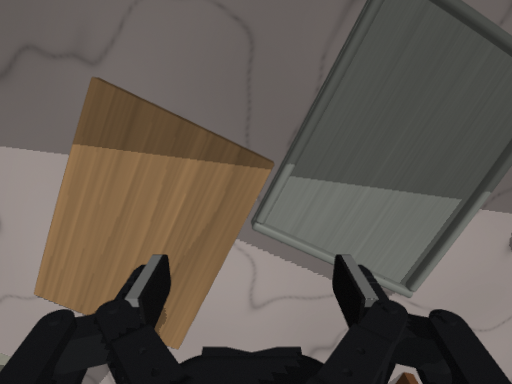

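Both views agree: the spanner's length measures 151 mm (given 152), its origin is about (0.508,-0.257) and its yaw about 10°. The case centre is near (0.561,0.177) with yaw about 14°. I'll move above the spanner for a close look.

```bash
python3 -m crank '{"translation":[[0.0343,0.0347,0],[0.0343,0.0347,0],[0.0343,0.0347,0],[0.0343,0.0347,0],[0.0343,0.0347,0],[0.0343,0.0347,0],[0.0343,0.0347,0],[0.0343,0.0347,0],[0.0343,0.0347,0],[0.0343,0.0347,0],[0,0,0],[0,0,0]],"twist":[[0,0,-0.0089],[0,0,-0.0089],[0,0,-0.0089],[0,0,-0.0089],[0,0,-0.0089],[0,0,-0.0089],[0,0,-0.0089],[0,0,-0.0089],[0,0,-0.0089],[0,0,-0.0089],[0,0,0],[0,0,0]],"grip":[0,0,0,0,0,0,0,0,0,0,0,0]}'
python3 - <<'E'
from h import *
c=shot("wrist");save(c,"wrist1.png")
im=cv2.resize(c["image"],(768,576),interpolation=cv2.INTER_CUBIC);cv2.imwrite("pics/w1.png",im[:,:,::-1])
E
```

```text
time_s: 1.15
ee_pos: [0.5091, -0.2555, 0.1972]
orientation: [-0.0, 0.996, 0.087, -0.0]
contact_force: [-1.4, -0.8, -0.5]
opening: 0.0854
finger_force: 0.0
```

View pics/w1.png

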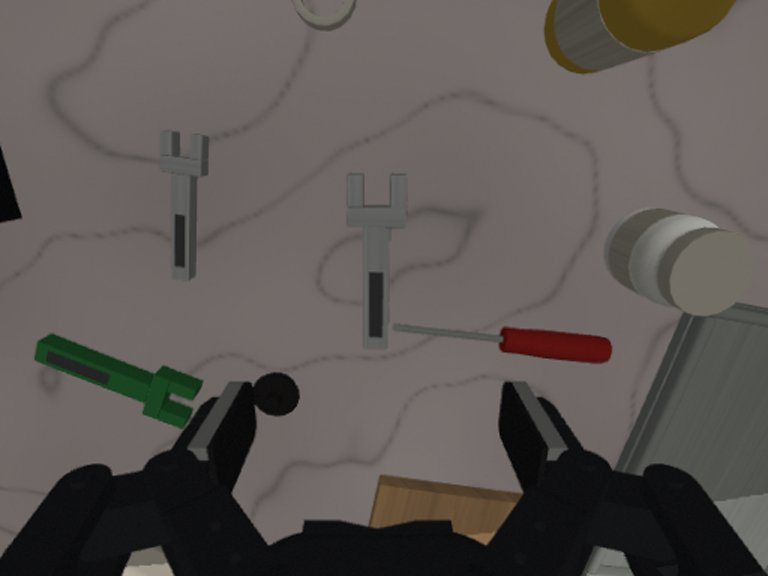

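The wrist view shows the bigger spanner, with its handle end at (375,348), shoulder at (377,227) and prong tips at y≈174 in the 1.5x picture. The screwdriver tip lies at (393,327), close to the handle end but 60 mm or more from the grip. Now I'll measure on the top plane.

```bash
python3 - <<'E'
from h import *
c=load("wrist1.png")
q=np.array([(363,348),(387.5,348),(347,228),(407,228),(364.5,228),(389.5,228)])/1.5-.17
X=ray(c,q,.02);print(X.round(4))
e=X[:2].mean(0);s=X[2:4].mean(0);d=(s-e)[:2];L=np.hypot(*d);u=d/L
print("len(110)",L,"handle w(22)",np.linalg.norm(X[0]-X[1]),"head w(48)",np.linalg.norm(X[2]-X[3]),"yaw",np.degrees(np.arctan2(u[1],u[0])))
o=s[:2]-28e-3*u;print("origin",o, "via end",e[:2]+.082*u)
# colour-mask check: saturation-free greenish-grey vs pinkish counter
im=c["image"].astype(int);r=cv2.GaussianBlur((im[:,:,0]-im[:,:,1]).astype(np.float32),(3,3),0)
m=(r<2).astype(np.uint8)
n,l,st,ce=cv2.connectedComponentsWithStats(m[100:240,220:285]);i=1+st[1:,4].argmax();print(st[i],ce[i])
cnt=cv2.findContours((l==i).astype(np.uint8),0,2)[0][0]+[220,100]
for y in (120,130,140,148,156,165,180,195,210,220,228,231,234):
    x=np.where(l[y-100]==i)[0]
    if len(x): print(y,x.min()+220,x.max()+220)
o=get_obs();R=Ro.from_quat(np.roll(o["orientation"],-1)).as_matrix();print(o["ee_pos"],np.degrees(np.arctan2(R[1,0],R[0,0])))
E
```

```text
[[ 0.423  -0.2572  0.02  ]
 [ 0.4268 -0.2789  0.02  ]
 [ 0.5273 -0.2267  0.02  ]
 [ 0.5358 -0.275   0.02  ]
 [ 0.5298 -0.2408  0.02  ]
 [ 0.5333 -0.2609  0.02  ]]
len(110) 0.10806863298305455 handle w(22) 0.021996763096169065 head w(48) 0.049029431041452874 yaw 9.184633406243659
origin [ 0.50392539 -0.25529801] via end [ 0.505832   -0.25498973]
[  12   16   39  116 2253] [30.63559698 66.93697292]
120 232 270
130 232 270
140 232 269
148 232 269
156 243 258
165 243 258
180 243 258
195 243 258
210 243 258
220 243 257
228 243 257
231 243 257
[ 0.50838687 -0.2565358   0.19722393] 9.969876044461492
```

```bash
python3 -m crank '{"translation":[[-0.0045,0.0017,-0.05],[0,0,-0.05],[0,0,-0.05],[0,0,-0.05],[0,0,-0.02],[0,0,0],[0,0,0]],"twist":[[0,0,-0.0033],[0,0,0],[0,0,0],[0,0,0],[0,0,0],[0,0,0],[0,0,0]],"grip":[0.4,0.4,0.4,0.4,0.4,0.4,0.4]}'
python3 - <<'E'
from h import *
for i in range(3):
    o=get_obs();R=Ro.from_quat(np.roll(o["orientation"],-1)).as_matrix();print(o["ee_pos"],np.degrees(np.arctan2(R[1,0],R[0,0])),o["opening"]);c=shot("wrist")
save(c,"wrist2.png")
E
```

```text
time_s: 1.78
ee_pos: [0.5042, -0.2565, 0.0327]
orientation: [-0.0, 0.997, 0.08, -0.0]
contact_force: [1.2, -0.2, 1.8]
opening: 0.0512
finger_force: 0.0
[ 0.50418638 -0.25653333  0.03269643] 9.208320562067545 0.05123780291349713
[ 0.50497602 -0.25684136  0.03390943] 9.2195131884228 0.05139343197175946
[ 0.50537395 -0.25687108  0.03440868] 9.231247703340566 0.05126085944024972
```

View pics/wrist2.png

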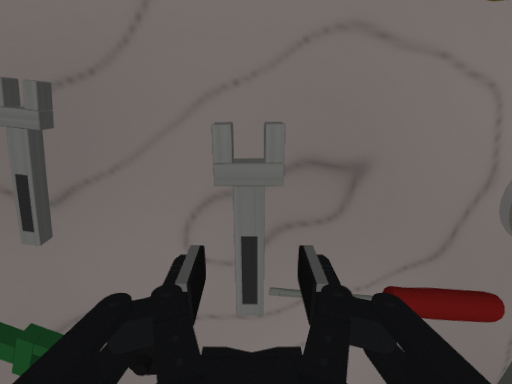

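The wrist close view shows the spanner centred between the fingers, with shoulder row ~186, handle end row ~317 and handle columns 234–265. The screwdriver tip is at (270,292). I'll check the grip point and the clearance.

```bash
python3 - <<'E'
from h import *
c=load("wrist2.png")
X=ray(c,[(236,317),(263.5,317),(213.5,185.5),(284,185.5)],.02)
e=X[:2].mean(0);s=X[2:].mean(0);d=(s-e)[:2];L=np.hypot(*d);u=d/L
print(L,np.linalg.norm(X[0]-X[1]),np.linalg.norm(X[2]-X[3]),np.degrees(np.arctan2(u[1],u[0])),s[:2]-.028*u,e[:2]+.082*u)
o=get_obs();t=o["ee_pos"]
S=ray(c,[(270,292),(350,297)],.004)
n=np.array([-u[1],u[0]])
for p in S: print("screwdriver rel TCP along,across",(p-t)[:2]@u,(p-t)[:2]@n)
print(t)
E
```

```text
0.11193570544059589 0.022490206899637936 0.0483640679613117 9.467035273658654 [ 0.50531118 -0.25490278] [ 0.50340183 -0.25522117]
screwdriver rel TCP along,across -0.07139276846567037 -0.015456206349211873
screwdriver rel TCP along,across -0.07749698699043558 -0.084938706536409
[ 0.50554331 -0.25673677  0.03451367]
```

```bash
python3 -m crank '{"translation":[[0,0.002,-0.016],[0,0,-0.0145],[0,0,0],[0,0,0],[0,0,0],[0,0,0],[0,0,0],[0,0,0],[0,0,0],[0,0,0],[0,0,0]],"twist":[[0,0,0],[0,0,0],[0,0,0],[0,0,0],[0,0,0],[0,0,0],[0,0,0],[0,0,0],[0,0,0],[0,0,0],[0,0,0]],"grip":[0.4,0.4,0.4,1,1,1,1,1,1,1,1]}'
```

```text
time_s: 2.85
ee_pos: [0.5049, -0.2543, 0.0097]
orientation: [-0.0, 0.997, 0.081, 0.0]
contact_force: [0.5, -1.1, 0.8]
opening: 0.0001
finger_force: 0.0
```

The gripper closed on nothing, so I need a look.

```bash
python3 - <<'E'
from h import *
c=shot("wrist");save(c,"wrist3.png");s=shot("side");save(s,"side3.png")
im=np.zeros((384,800,3),np.uint8);im[:,:400]=c["image"][:,60:460];im[:,400:]=cv2.resize(s["image"][200:320,210:335],(400,384))
cv2.imwrite("pics/v3.png",im[:,:,::-1])
for i in range(3):
  o=get_obs();print(o["ee_pos"],o["contact_force"],o["opening"],o["finger_force"]);shot("wrist")
E
```

```text
[ 0.50488121 -0.25426899  0.00970879] [0.72125993 0.4058778  0.85998581] 0.0005490255836971446 0.0
[ 0.50488646 -0.25426953  0.00969608] [ 0.94243192 -0.19201178  0.42311214] -0.0001681265884059674 0.0
[ 0.50487025 -0.25425021  0.00969654] [-0.20979313  0.00809999  0.0626994 ] 0.00032027577244461757 0.0
```

View pics/v3.png

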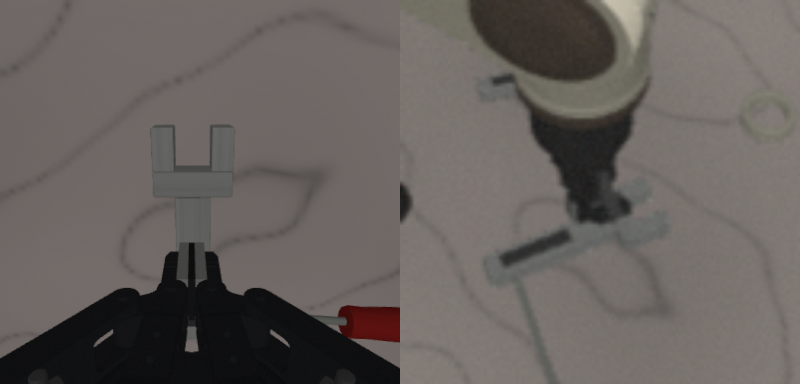

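The fingers have closed above the spanner: the tips are at about (192,243) in the left panel, lying over the handle, and the spanner hasn't moved. I'll find the true fingertip height from the images.

```bash
python3 - <<'E'
from h import *
w=load("wrist3.png");s=load("side3.png");t=get_obs()["ee_pos"]
print("T_tool_cam",w["T_tool_cam"][:3,3],w["cx"],w["cy"])
u=np.array([np.cos(.163),np.sin(.163),0])
for dz in (0,.005,.01,.015,.02,.03):
    p=t+[0,0,dz]; print(dz,"wrist",proj(w,[p,p+.011*u]).round(0).tolist(),"side",proj(s,[p]).round(1).tolist())
c=shot("scene");save(c,"scene3.png")
a=cv2.resize(s["image"][235:290,240:310],(560,440),interpolation=cv2.INTER_CUBIC)
print(proj(c,[t])) 
q=proj(c,[t])[0].astype(int)
b=cv2.resize(c["image"][q[1]-55:q[1]+0+55-0,q[0]-30:q[0]+30],(240,440),interpolation=cv2.INTER_CUBIC)
cv2.imwrite("pics/v4.png",np.hstack([a,b])[:,:,::-1])
E
```

```text
T_tool_cam [ 0.08458768 -0.00019051 -0.17555249] 251.2298495158526 197.89437117934287
0 wrist [[252.0, 232.0], [252.0, 217.0]] side [[266.2, 273.2]]
0.005 wrist [[252.0, 235.0], [252.0, 220.0]] side [[266.2, 272.2]]
0.01 wrist [[252.0, 239.0], [252.0, 223.0]] side [[266.2, 271.2]]
0.015 wrist [[252.0, 243.0], [252.0, 226.0]] side [[266.2, 270.3]]
0.02 wrist [[252.0, 246.0], [252.0, 230.0]] side [[266.2, 269.3]]
0.03 wrist [[252.0, 255.0], [252.0, 238.0]] side [[266.2, 267.3]]
[[186.36359356 238.20152583]]
```

View pics/v4.png

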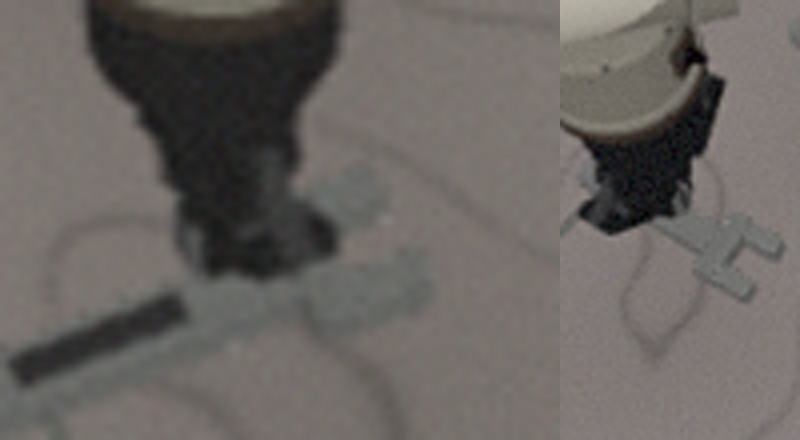

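Both views put the closed tips at or above the spanner's top (z≈20 mm), although the reported z is 9.7 mm. I'll settle the true tip height by touch, lowering gently onto the handle.

```bash
for i in 1 2 3; do python3 -m crank '{"translation":[[0,0,-0.002],[0,0,0]],"twist":[[0,0,0],[0,0,0]],"grip":[1,1]}' | egrep 'ee_pos|contact'; done
```

```text
ee_pos: [0.5048, -0.2542, 0.0079]
contact_force: [-0.0, 0.7, -0.2]
ee_pos: [0.5047, -0.2542, 0.0064]
contact_force: [0.7, 0.5, 0.3]
ee_pos: [0.5048, -0.2542, 0.0049]
contact_force: [-0.6, 0.3, -0.4]
```

```bash
for i in 1 2 3 4; do python3 -m crank '{"translation":[[0,0,-0.002],[0,0,0]],"twist":[[0,0,0],[0,0,0]],"grip":[1,1]}' | egrep 'ee_pos|contact'; done
```

```text
ee_pos: [0.5048, -0.2542, 0.0034]
contact_force: [0.4, 0.5, -0.6]
ee_pos: [0.5048, -0.2542, 0.0019]
contact_force: [0.6, 0.3, 0.0]
ee_pos: [0.5048, -0.2542, 0.0004]
contact_force: [0.7, -0.2, -0.2]
ee_pos: [0.5048, -0.2542, -0.001]
contact_force: [0.2, -0.6, 0.1]
```

```bash
for i in 1 2 3 4 5; do python3 -m crank '{"translation":[[0,0,-0.002],[0,0,0]],"twist":[[0,0,0],[0,0,0]],"grip":[1,1]}' | egrep 'ee_pos|contact' | tr '\n' ' '; echo; done
```

```text
ee_pos: [0.5048, -0.2542, -0.0026] contact_force: [-0.2, 0.4, 0.7] 
ee_pos: [0.5048, -0.2542, -0.0041] contact_force: [-0.4, 0.3, 0.4] 
ee_pos: [0.5048, -0.2542, -0.0056] contact_force: [0.9, -0.9, -1.2] 
ee_pos: [0.5048, -0.2542, -0.0071] contact_force: [0.2, -0.3, -0.1] 
ee_pos: [0.5048, -0.2542, -0.0086] contact_force: [0.1, 0.5, 0.0]
```

```bash
for i in 1 2 3 4 5; do python3 -m crank '{"translation":[[0,0,-0.002],[0,0,0]],"twist":[[0,0,0],[0,0,0]],"grip":[1,1]}' | egrep 'ee_pos|contact' | tr '\n' ' '; echo; done
```

```text
ee_pos: [0.5048, -0.2542, -0.0101] contact_force: [0.1, -0.4, -1.3] 
ee_pos: [0.5048, -0.2542, -0.0116] contact_force: [-0.8, -0.1, 0.7] 
ee_pos: [0.5048, -0.2542, -0.0131] contact_force: [-0.5, -0.6, -0.1] 
ee_pos: [0.505, -0.2544, -0.0137] contact_force: [-4.0, 1.1, 10.2] 
ee_pos: [0.5051, -0.2544, -0.0138] contact_force: [-12.5, 5.9, 32.6]
```

Contact came at a reported z of -13.4 mm, so the real tips sit 33.4 mm above the reported TCP. The camera sizes agree with the pose, so the fingers are simply shorter than stated. I'll back off, open, and regrip with the reported z at about -22.5 mm (tips at 11 mm).

```bash
python3 -m crank '{"translation":[[0,0,0.027],[0,0,0.027],[0,0,0],[0,0,0],[0,0,0],[0,0,0]],"twist":[[0,0,0],[0,0,0],[0,0,0],[0,0,0],[0,0,0],[0,0,0]],"grip":[1,1,0.3,0.3,0.3,0.3]}'
python3 - <<'E'
from h import *
c=shot("wrist");save(c,"wrist5.png")
im=c["image"].astype(int);r=cv2.GaussianBlur((im[:,:,0]-im[:,:,1]).astype(np.float32),(3,3),0)
for y in range(120,340,12):
    x=np.where(r[y,200:300]<2)[0]+200
    print(y,x.min() if len(x) else 0,x.max() if len(x) else 0,len(x),end=" | ")
print(get_obs()["ee_pos"],get_obs()["opening"])
E
```

```text
time_s: 6.48
ee_pos: [0.5044, -0.254, 0.0238]
orientation: [-0.0, 0.997, 0.081, -0.001]
contact_force: [-0.4, 1.2, 0.1]
opening: 0.0481
finger_force: 0.0
120 0 0 0 | 132 215 291 43 | 144 215 290 42 | 156 216 290 43 | 168 216 289 74 | 180 217 289 73 | 192 237 268 32 | 204 237 269 33 | 216 238 268 31 | 228 238 268 31 | 240 238 268 31 | 252 200 299 40 | 264 200 299 42 | 276 200 299 41 | 288 200 299 37 | 300 200 299 57 | 312 240 266 27 | 324 0 0 0 | 336 0 0 0 | [ 0.50446352 -0.25399104  0.02376253] 0.055544698273081845
```

```bash
python3 -m crank '{"translation":[[0,0,-0.0309],[0,0,-0.031],[0,0,0],[0,0,0],[0,0,0],[0,0,0],[0,0,0],[0,0,0],[0,0,0],[0,0,0]],"twist":[[0,0,0],[0,0,0],[0,0,0],[0,0,0],[0,0,0],[0,0,0],[0,0,0],[0,0,0],[0,0,0],[0,0,0]],"grip":[0.3,0.3,0.3,0.3,1,1,1,1,1,1]}'
```

```text
time_s: 7.37
ee_pos: [0.5055, -0.2547, -0.0203]
orientation: [0.001, 0.997, 0.081, 0.001]
contact_force: [-1.1, 0.5, 8.3]
opening: 0.0198
finger_force: 59.0
```

Gripped: the opening is about 20 mm with 59 N. I'll lift and look.

```bash
python3 -m crank '{"translation":[[0,0,0.02],[0,0,0.04],[0,0,0.05],[0,0,0.03],[0,0,0],[0,0,0]],"twist":[[0,0,0],[0,0,0],[0,0,0],[0,0,0],[0,0,0],[0,0,0]],"grip":[1,1,1,1,1,1]}'
python3 - <<'E'
from h import *
c=shot("wrist");save(c,"wrist6.png");s=shot("side");save(s,"side6.png")
im=np.zeros((384,800,3),np.uint8);im[:,:400]=c["image"][:,60:460];im[:,400:]=cv2.resize(s["image"][180:300,210:335],(400,384))
cv2.imwrite("pics/v6.png",im[:,:,::-1])
E
```

```text
time_s: 7.87
ee_pos: [0.5054, -0.2546, 0.0846]
orientation: [0.001, 0.997, 0.081, 0.001]
contact_force: [-1.2, -0.3, -4.3]
opening: 0.0195
finger_force: 59.8
```

View pics/v6.png

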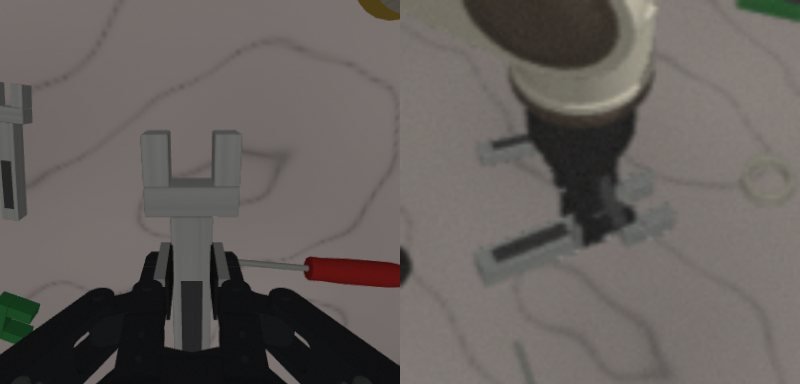

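The spanner is held level with its upper half in the fingers; the head spans (144–239, 216) in the left panel. I'll carry it over to view the case with the wrist camera.

```bash
python3 -m crank '{"translation":[[-0.0048,0.051,0.0128],[-0.0048,0.051,0.0128],[-0.0048,0.051,0.0128],[-0.0048,0.051,0.0128],[-0.0048,0.051,0.0128],[-0.0048,0.051,0.0128],[-0.0048,0.051,0.0128],[-0.0048,0.051,0.0128],[-0.0048,0.051,0.0128],[-0.0048,0.051,0.0128],[-0.0048,0.051,0.0128],[-0.0048,0.051,0.0128]],"twist":[[0,0,0.0022],[0,0,0.0022],[0,0,0.0022],[0,0,0.0022],[0,0,0.0022],[0,0,0.0022],[0,0,0.0022],[0,0,0.0022],[0,0,0.0022],[0,0,0.0022],[0,0,0.0022],[0,0,0.0022]],"grip":[1,1,1,1,1,1,1,1,1,1,1,1]}'
python3 -m crank '{"translation":[[0,0,0],[0,0,0]],"twist":[[0,0,0],[0,0,0]],"grip":[1,1]}'
python3 - <<'E'
from h import *
c=shot("wrist");c=shot("wrist");save(c,"wrist7.png")
im=cv2.resize(c["image"],(768,576),interpolation=cv2.INTER_CUBIC)
im=np.clip(im.astype(float)*1.5,0,255).astype(np.uint8)
cv2.imwrite("pics/w7.png",im[:,:,::-1])
E
```

```text
time_s: 8.97
ee_pos: [0.4606, 0.2065, 0.1975]
orientation: [0.0, 0.992, 0.122, -0.001]
contact_force: [1.5, -0.0, -3.3]
opening: 0.0199
finger_force: 60.0
time_s: 9.13
ee_pos: [0.4609, 0.2065, 0.1973]
orientation: [0.0, 0.992, 0.124, -0.001]
contact_force: [-1.0, -0.1, -2.8]
opening: 0.0199
finger_force: 60.1
```

View pics/w7.png

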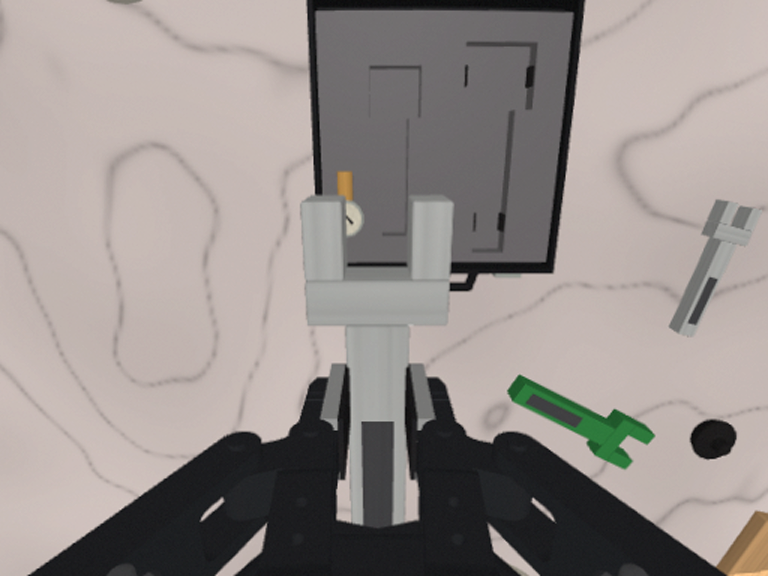

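This view (my tenth and last) shows the cutout outline clearly at 1.5x: the head end edge is at y≈42, the right head wall's rim at x≈537, the handle's right rim runs (514,112)→(504,251), and the nubs are at (466,75)/(530,77) and (474,221)/(501,222). The held spanner's shoulder is at y≈325 with head x 306–448. I'll refine these with intensity profiles.

```bash
python3 - <<'E'
from h import *
c=load("wrist7.png");g=c["image"].mean(2)
def p(n,a,o):print(n,o,a.round(0).astype(int).tolist())
p("headend rows20-36",g[20:37,318:350].mean(1),20)
p("headR cols",g[32:40,342:366].mean(0),342)
p("handR top",g[80:90,328:350].mean(0),328)
p("handR bot",g[130:138,326:346].mean(0),326)
p("handR bot2",g[154:162,324:344].mean(0),324)
p("handend rows",g[158:175,320:332].mean(1),158)
p("nubL head",g[46:54,304:318].mean(0),304)
p("nubL hand",g[143:151,309:323].mean(0),309)
p("insR top",g[20:24,375:395].mean(0),375)
p("insR bot",g[150:156,355:380].mean(0),355)
p("casebot outer rows",g[165:186,340:350].mean(1),165)
p("spn shoulder L",g[205:225,208:228].mean(1),205)
p("spn shoulder R",g[205:225,276:296].mean(1),205)
p("spn headL",g[196:206,195:212].mean(0),195)
p("spn headR",g[196:206,290:308].mean(0),290)
p("spn handL",g[222:230,222:240].mean(0),222)
p("spn handR",g[222:230,264:282].mean(0),264)
p("prong L tip",g[125:145,208:224].mean(1),125)
p("prong R tip",g[125:145,280:296].mean(1),125)
p("spn end",g[335:358,240:248].mean(1),335)
E
```

```text
headend rows20-36 20 [72, 72, 72, 72, 72, 72, 72, 65, 48, 45, 46, 67, 72, 72, 72, 72, 72]
headR cols 342 [71, 71, 71, 71, 72, 71, 71, 71, 71, 71, 70, 57, 45, 45, 45, 51, 67, 70, 71, 70, 71, 70, 70, 70]
handR top 328 [71, 71, 71, 71, 71, 71, 71, 71, 70, 69, 58, 46, 46, 48, 60, 70, 70, 70, 70, 70, 70, 70]
handR bot 326 [69, 69, 69, 69, 69, 69, 69, 69, 57, 47, 46, 47, 63, 69, 69, 69, 69, 69, 69, 69]
handR bot2 324 [69, 70, 69, 69, 69, 69, 69, 69, 57, 46, 44, 46, 62, 69, 69, 69, 69, 69, 69, 69]
handend rows 158 [69, 69, 70, 69, 69, 69, 69, 63, 54, 53, 62, 69, 69, 69, 69, 69, 52]
nubL head 304 [73, 73, 73, 73, 73, 67, 23, 38, 72, 73, 72, 73, 72, 73]
nubL hand 309 [69, 69, 69, 69, 69, 69, 55, 34, 56, 69, 69, 69, 69, 69]
insR top 375 [70, 70, 70, 70, 70, 64, 21, 11, 11, 16, 18, 18, 62, 112, 125, 125, 124, 124, 123, 123]
insR bot 355 [69, 69, 69, 69, 69, 69, 69, 69, 69, 69, 67, 51, 14, 11, 14, 16, 19, 77, 116, 123, 123, 123, 123, 122, 123]
casebot outer rows 165 [69, 69, 69, 69, 69, 69, 69, 69, 69, 54, 20, 12, 12, 13, 14, 16, 17, 77, 104, 107, 115]
spn shoulder L 205 [107, 107, 106, 106, 106
[... 231 characters left out ...]
 127, 127, 127, 126, 120, 104, 108, 109, 109, 109, 109, 109, 109]
spn headR 290 [110, 110, 110, 110, 110, 110, 110, 108, 102, 106, 119, 119, 118, 119, 119, 119, 119, 119]
spn handL 222 [129, 128, 128, 128, 128, 128, 128, 123, 108, 109, 114, 113, 112, 111, 109, 108, 108, 108]
spn handR 264 [109, 109, 108, 108, 108, 108, 108, 107, 107, 117, 122, 122, 122, 122, 122, 121, 121, 121]
prong L tip 125 [61, 61, 61, 61, 67, 80, 87, 87, 88, 99, 112, 113, 113, 113, 113, 113, 113, 113, 113, 113]
prong R tip 125 [70, 70, 70, 70, 74, 82, 87, 87, 90, 101, 112, 113, 114, 113, 113, 113, 113, 113, 113, 113]
spn end 335 [59, 59, 59, 59, 61, 61, 61, 61, 61, 61, 61, 61, 61, 61, 57, 41, 23, 20, 19, 19, 19, 18, 18]
```

```bash
python3 - <<'E'
from h import *
c=load("wrist7.png");o=get_obs();t=o["ee_pos"];R=Ro.from_quat(np.roll(o["orientation"],-1)).as_matrix()
print(t,R.round(4).tolist())
# case
P=ray(c,[(334,27.4),(357.4,35.5),(342.2,84.5),(337.7,133.5),(335.7,157.5),(326,167.9),(309.6,49.5),(314.7,146.5)],.024)[:,:2]
d=P[2]-P[4];print("handle-edge yaw",np.degrees(np.arctan2(d[1],d[0])))
Q=ray(c,[(380.7,21.5),(366.3,152.5)],.024)[:,:2];d=Q[0]-Q[1];print("insert edge yaw",np.degrees(np.arctan2(d[1],d[0])))
from scipy.optimize import least_squares
def loc(v,X): k=np.radians(v[2]);B=np.array([[np.cos(k),-np.sin(k)],[np.sin(k),np.cos(k)]]);return (X-v[:2])@B
def res(v):
    L=loc(v,P);return np.r_[L[0,0]-.072,L[1,1]+.026,L[2:5,1]+.013,L[5,0]+.084,L[6,1]-.026,L[7,1]-.013]
r=least_squares(res,[.57,.136,14.],x_scale=[.001,.001,.1]);print("cutout",r.x,(r.fun*1000).round(1)); v=r.x
L=loc(v,Q);print("insert right edge y (want -50):",L[:,1]); E=ray(c,[(345,174.2)],.024)[:,:2];print("insert -x edge",loc(v,E)[0,0])
# case outer walls z=.03
W=ray(c,[(387.1,21.5),(371.8,152.5),(345,181.9)],.03)[:,:2];print("outer wall -y, -x",loc(v,W).round(4).tolist())
for zt in (.2375,.233,.242):
    S=ray(c,[(203.5,200.5),(299.2,200.5),(229.4,225.5),(272.9,225.5),(218,216.7),(286,216.6),(216,134.1),(288,134.0)],zt)
    T=(S-t)@R;w=T[:,:2]
    print(zt,"head w",abs(w[0,1]-w[1,1]),"handle w",abs(w[2,1]-w[3,1]),"tip-shoulder",w[6:,0]-w[4:6,0],"origin x",w[4:6,0].mean()-.028,w[6:,0].mean()-.07,"y head/hand",w[:2,1].mean(),w[2:4,1].mean(),"yaw",np.degrees((w[4,0]-w[5,0])/(w[5,1]-w[4,1])))
B=ray(c,[(216,129.4),(288,129.4)],zt-.0245);print(((B-t)@R)[:,0]-.07)
E
```

```text
[0.46127509 0.20438997 0.19710197] [[0.9701, 0.2426, -0.0021], [0.2426, -0.9701, -0.0008], [-0.0023, 0.0002, -1.0]]
handle-edge yaw 14.101319726647754
insert edge yaw 14.38790984848551
cutout [ 0.56757938  0.13967265 14.18192323] [-0.3  0.3 -0.4 -0.  -0.2  0.3 -0.1  0.5]
insert right edge y (want -50): [-0.04986987 -0.05038359]
insert -x edge -0.09171562632824405
outer wall -y, -x [[0.0773, -0.0544], [-0.0633, -0.0547], [-0.1, -0.0259]]
0.2375 head w 0.047507429752139105 handle w 0.022250579281806435 tip-shoulder [0.041161   0.04114333] origin x 0.0001451030907785554 -0.0007027311999063812 y head/hand -0.0011010271270177324 -0.0011818595133904503 yaw -0.18298451060283166
0.233 head w 0.04909225894375474 handle w 0.02299284986474777 tip-shoulder [0.04253411 0.04251586] origin x -0.00173881975566818 -0.0012138339663236436 y head/hand -0.001102032399537439 -0.0011855613225617862 yaw -0.18298451060282364
0.242 head w 0.045922600560523455 handle w 0.0215083086988651 tip-shoulder [0.03978788 0.03977081] origin x 0.0020290259372252838 -0.0001916284334891466 y head/hand -0.0011000218544980189 -0.0011781577042191153 yaw -0.18298451060282198
[-0.00058445 -0.00053138]
```

```bash
python3 - <<'E'
from h import *
c=load("wrist7.png");n=shot("wrist");save(n,"wrist8.png")
C=lambda c:-c["R"].T@c["t"]
print("cam shift reported",C(n)-C(c))
a,b=[x["image"].mean(2).astype(np.float32)[10:175,300:375] for x in(c,n)]
dx,rs=cv2.phaseCorrelate(a,b,cv2.createHanningWindow(a.shape[::-1],cv2.CV_32F));print("px shift",dx,rs)
p0=np.array([(334,100.)]);print("world shift if fixed scene:",ray(n,p0+dx,.024)-ray(c,p0,.024))
T=c["T_tool_cam"];M=np.eye(4);M[:3,:3]=c["R"];M[:3,3]=c["t"];W=np.linalg.inv(T@M)  # tool->world at shot
t,R=W[:3,3],W[:3,:3];print("shot pose",t)
S=ray(c,[(203.5,200.5),(299.2,200.5),(229.4,225.5),(272.9,225.5),(218,216.7),(286,216.6)],.2375);w=(S-t)@R
print("origin in tool",w[4:,0].mean()-.028,w[:4,1].mean()); o=get_obs()
R=Ro.from_quat(np.roll(o["orientation"],-1)).as_matrix();print(o["ee_pos"],np.degrees(np.arctan2(R[1,0],R[0,0])))
E
```

```text
cam shift reported [ 2.16382272e-04 -9.30956824e-04  7.15549113e-05]
px shift (-0.3540611071820621, -0.11157315557942127) 1.0024437120225695
world shift if fixed scene: [[ 0.00012516 -0.00056409  0.        ]]
shot pose [0.46107391 0.20520469 0.19703697]
origin in tool 0.0001391680932455834 -0.0002590262234812698
[0.46146679 0.20394492 0.19731449] 13.983814379295344
```

The cutout fit is good to 0.3 mm: centre (0.5677,0.1393), yaw 14.2°, and the -x edge at -91.7 mm (a 184 mm insert gives -92). The spanner's origin sits at the TCP within 0.3 mm. I'll move above and stop about 20 mm over the insert.

```bash
python3 -m crank '{"translation":[[0.0354,-0.0216,0],[0.0354,-0.0216,0],[0.0354,-0.0216,0],[0.0354,-0.0217,0],[0,0,-0.0461],[0,0,-0.0461],[0,0,-0.0461],[0,0,-0.0461],[0,0,-0.0461],[0,0,0],[0,0,0],[0,0,0]],"twist":[[0,0,0.0005],[0,0,0.0005],[0,0,0.0005],[0,0,0.0005],[0,0,0],[0,0,0],[0,0,0],[0,0,0],[0,0,0],[0,0,0],[0,0,0],[0,0,0]],"grip":[1,1,1,1,1,1,1,1,1,1,1,1]}'
python3 - <<'E'
from h import *
for i in range(4):
    o=get_obs();c=shot("wrist")
R=Ro.from_quat(np.roll(o["orientation"],-1)).as_matrix();t=o["ee_pos"];print(t,np.degrees(np.arctan2(R[1,0],R[0,0])),R[:,2])
save(c,"wrist9.png")
print(np.array([.5677,.1393])-t[:2])
E
```

```text
time_s: 10.28
ee_pos: [0.5689, 0.1393, 0.0275]
orientation: [-0.0, 0.992, 0.125, 0.001]
contact_force: [-0.3, -0.2, -1.9]
opening: 0.02
finger_force: 60.2
[0.5691177  0.13978821 0.02787547] 14.36793691899224 [ 3.26217622e-03  4.45181852e-04 -9.99994580e-01]
[-0.0014177  -0.00048821]
```

```bash
python3 - <<'E'
from h import *
c=load("wrist9.png");g=c["image"].mean(2)
k=np.radians(14.18);B=np.array([[np.cos(k),-np.sin(k)],[np.sin(k),np.cos(k)]]);v=np.array([.5677,.1393])
f=lambda x,y:np.r_[v+B@[x,y],.024]
q=proj(c,[f(.072,.015),f(.072,-.015),f(.06,.026),f(.06,-.026),f(.05,.026),f(.05,-.026)]);print(q.round(1).tolist())
for i in(0,1):
    x,y=q[i].astype(int);print("end rows",y-12,g[y-12:y+13,x-8:x+8].mean(1).astype(int).tolist())
for i in(2,3):
    x,y=q[i].astype(int);print("side cols",x-14,g[y-5:y+5,x-14:x+15].mean(0).astype(int).tolist())
# spanner edges
print("sp tip",[g[110:150,m-6:m+6].mean(1).astype(int).tolist() for m in(216,288)])
E
```

```text
[[227.6, 123.5], [277.1, 123.6], [210.2, 143.3], [294.2, 143.6], [210.9, 159.3], [293.4, 159.5]]
end rows 111 [92, 92, 92, 92, 92, 92, 92, 92, 92, 92, 92, 92, 92, 91, 91, 91, 91, 91, 93, 100, 104, 105, 104, 111, 119]
end rows 111 [92, 92, 92, 92, 92, 92, 92, 92, 92, 92, 92, 92, 92, 92, 92, 92, 92, 92, 94, 102, 107, 106, 107, 114, 123]
side cols 196 [91, 91, 91, 91, 99, 138, 146, 146, 147, 146, 145, 143, 141, 140, 140, 142, 143, 144, 145, 146, 147, 148, 149, 148, 147, 146, 145, 144, 145]
side cols 280 [147, 145, 143, 142, 140, 141, 142, 143, 144, 145, 146, 147, 148, 148, 148, 147, 145, 144, 143, 145, 143, 125, 99, 91, 91, 91, 91, 91, 91]
sp tip [[92, 92, 92, 92, 92, 92, 92, 92, 92, 92, 92, 92, 91, 89, 82, 82, 82, 82, 82, 87, 101, 112, 112, 113, 127, 144, 145, 146, 146, 146, 146, 145, 145, 145, 145, 145, 145, 145, 145, 145], [92, 92, 92, 92, 92, 92, 92, 92, 92, 92, 92, 92, 91, 90, 86, 86, 86, 86, 86, 91, 104, 112, 112, 115, 129, 142, 144, 144, 144, 145, 144, 144, 144, 144, 144, 144, 144, 144, 144, 144]]
```

```bash
python3 -m crank '{"translation":[[-0.0019,-0.0007,-0.009],[0,0,-0.009],[0,0,-0.009],[0,0,0],[0,0,0]],"twist":[[0,0,-0.001],[0,0,0],[0,0,0],[0,0,0],[0,0,0]],"grip":[1,1,1,1,1]}'|egrep 'ee_pos|contact' | tr '\n' ' '; echo; for i in 1 2 3 4; do python3 -m crank '{"translation":[[0,0,-0.0015],[0,0,0]],"twist":[[0,0,0],[0,0,0]],"grip":[1,1]}' | egrep 'ee_pos|contact' | tr '\n' ' '; echo; done
```

```text
ee_pos: [0.5661, 0.1393, 0.0047] contact_force: [-0.1, 0.2, -3.1] 
ee_pos: [0.5664, 0.1393, 0.0041] contact_force: [-0.1, 0.2, -2.7] 
ee_pos: [0.5665, 0.1394, 0.003] contact_force: [-0.1, -0.0, -2.4] 
ee_pos: [0.5665, 0.1394, 0.0019] contact_force: [0.7, -0.4, -2.9] 
ee_pos: [0.5665, 0.1394, 0.0007] contact_force: [-0.1, -0.4, -3.3]
```

```bash
python3 -m crank '{"translation":[[0.0014,0,0],[0,0,0]],"twist":[[0,0,0],[0,0,0]],"grip":[1,1]}'|egrep 'ee_pos|contact' | tr '\n' ' '; echo; for i in 1 2 3 4 5; do python3 -m crank '{"translation":[[0,0,-0.0015],[0,0,0]],"twist":[[0,0,0],[0,0,0]],"grip":[1,1]}' | egrep 'ee_pos|contact' | tr '\n' ' '; echo; done
```

```text
ee_pos: [0.5676, 0.1393, 0.0008] contact_force: [0.0, -0.7, -2.4] 
ee_pos: [0.5675, 0.1393, -0.0004] contact_force: [0.9, -1.2, -2.0] 
ee_pos: [0.5678, 0.1392, -0.0011] contact_force: [-0.5, -2.5, 2.5] 
ee_pos: [0.568, 0.1392, -0.0018] contact_force: [-1.0, -3.4, 9.9] 
ee_pos: [0.5683, 0.1393, -0.0025] contact_force: [-1.5, -3.0, 12.0] 
ee_pos: [0.5686, 0.1393, -0.0033] contact_force: [-1.1, -2.9, 14.8]
```

Contact came 4 mm below the insert's top (underside ≈20 mm) and yields like the sprung nubs, so the x position is right. I'll release, lift and close.

```bash
python3 -m crank '{"translation":[[0,0,0],[0,0,0],[0,0,0],[0,0,0.03],[0,0,0.04],[0,0,0],[0,0,0],[0,0,0],[0,0,0],[0,0,0],[0,0,0]],"twist":[[0,0,0],[0,0,0],[0,0,0],[0,0,0],[0,0,0],[0,0,0],[0,0,0],[0,0,0],[0,0,0],[0,0,0],[0,0,0]],"grip":[0.55,0.55,0.55,0.55,0.55,0.55,1,1,1,1,1]}'
python3 - <<'E'
from h import *
c=shot("wrist");c=shot("wrist");save(c,"wrist10.png");g=c["image"].mean(2)
o=get_obs();R=Ro.from_quat(np.roll(o["orientation"],-1)).as_matrix();print(o["ee_pos"],np.degrees(np.arctan2(R[1,0],R[0,0])),R[:,2],o["opening"])
k=np.radians(14.18);B=np.array([[np.cos(k),-np.sin(k)],[np.sin(k),np.cos(k)]]);v=np.array([.5677,.1393])
f=lambda x,y,z:np.r_[v+B@[x,y],z]
q=proj(c,[f(.07,.0175,.04),f(.07,-.0175,.04),f(.06,.024,.04),f(.06,-.024,.04),f(.028,.02,.04),f(.028,-.02,.04)]);print(q.round(1).tolist())
for i in(0,1,4,5):
    x,y=q[i].astype(int);print("rows",y-12,g[y-12:y+13,x-5:x+5].mean(1).astype(int).tolist())
for i in(2,3):
    x,y=q[i].astype(int);print("cols",x-12,g[y-5:y+5,x-12:x+13].mean(0).astype(int).tolist())
E
```

```text
time_s: 13.48
ee_pos: [0.5671, 0.1393, 0.0469]
orientation: [-0.0, 0.992, 0.124, -0.001]
contact_force: [0.1, 0.7, -0.7]
opening: 0.0003
finger_force: 0.0
[0.56730583 0.13931626 0.04723249] 14.205141224230907 [-7.45187309e-04  1.77572827e-05 -9.99999722e-01] 9.108980985579013e-05
[[223.6, 123.2], [280.4, 123.2], [213.7, 139.6], [290.3, 139.6], [221.7, 188.4], [282.2, 188.4]]
rows 111 [92, 92, 92, 91, 91, 91, 91, 91, 91, 92, 100, 114, 129, 143, 145, 145, 145, 145, 145, 145, 145, 145, 144, 145, 144]
rows 111 [92, 92, 92, 91, 91, 91, 91, 91, 92, 94, 104, 117, 135, 145, 146, 146, 146, 146, 146, 146, 145, 145, 145, 145, 145]
rows 176 [132, 132, 131, 130, 131, 133, 134, 133, 131, 127, 107, 90, 89, 89, 89, 89, 89, 89, 89, 89, 89, 89, 89, 89, 89]
rows 176 [139, 138, 136, 135, 136, 138, 139, 138, 138, 130, 103, 87, 89, 89, 89, 89, 89, 89, 89, 89, 89, 89, 89, 89, 89]
cols 201 [90, 90, 90, 90, 90, 90, 90, 90, 90, 90, 91, 91, 88, 80, 119, 146, 147, 147, 145, 143, 141, 141, 143, 144, 145]
cols 278 [143, 145, 146, 147, 148, 148, 147, 145, 144, 144, 138, 107, 79, 90, 90, 90, 90, 90, 90, 90, 90, 90, 90, 90, 90]
```

The spanner sits centred in the cutout with the head partly in. Now I'll press the hub at +36 mm, since the prong gap at +50 wouldn't support the tips.

```bash
python3 -m crank '{"translation":[[0.0236,0.0058,0],[0.0235,0.0059,0],[0,0,-0.024],[0,0,-0.0235],[0,0,0],[0,0,0]],"twist":[[0,0,0],[0,0,0],[0,0,0],[0,0,0],[0,0,0],[0,0,0]],"grip":[1,1,1,1,1,1]}'|egrep 'ee_pos|contact' | tr '\n' ' '; echo; for i in 1 2 3 4 5 6; do python3 -m crank '{"translation":[[0,0,-0.002],[0,0,0]],"twist":[[0,0,0],[0,0,0]],"grip":[1,1]}' | egrep 'ee_pos|contact' | tr '\n' ' '; echo; done
```

```text
ee_pos: [0.6022, 0.148, 0.0115] contact_force: [-0.2, 0.4, 0.6] 
ee_pos: [0.6032, 0.1482, 0.0116] contact_force: [-0.0, -0.4, 0.7] 
ee_pos: [0.603, 0.1481, 0.0096] contact_force: [-0.8, 0.2, 0.2] 
ee_pos: [0.6028, 0.1481, 0.0076] contact_force: [0.2, 0.4, 0.3] 
ee_pos: [0.6027, 0.1481, 0.0059] contact_force: [-0.3, 0.2, 0.7] 
ee_pos: [0.6027, 0.1481, 0.0043] contact_force: [0.3, -0.0, 0.4] 
ee_pos: [0.6029, 0.1481, 0.0031] contact_force: [-0.2, -0.1, 1.1]
```

```bash
for i in 1 2 3 4 5; do python3 -m crank '{"translation":[[0,0,-0.002],[0,0,0]],"twist":[[0,0,0],[0,0,0]],"grip":[1,1]}' | egrep 'ee_pos|contact' | tr '\n' ' '; echo; done
```

```text
ee_pos: [0.6032, 0.1481, 0.002] contact_force: [0.4, -0.8, 3.9] 
ee_pos: [0.6034, 0.1482, 0.0007] contact_force: [0.4, 0.0, 6.1] 
ee_pos: [0.6036, 0.1482, -0.0007] contact_force: [1.1, 0.8, 5.9] 
ee_pos: [0.6037, 0.1483, -0.0021] contact_force: [2.9, 1.1, 6.7] 
ee_pos: [0.6039, 0.1483, -0.003] contact_force: [-0.3, 1.1, 13.0]
```

```bash
for i in 1 2 3 4; do python3 -m crank '{"translation":[[0,0,-0.0015],[0,0,0]],"twist":[[0,0,0],[0,0,0]],"grip":[1,1]}' | egrep 'ee_pos|contact' | tr '\n' ' '; echo; done
```

```text
ee_pos: [0.604, 0.1484, -0.0032] contact_force: [-5.8, 0.4, 25.2] 
ee_pos: [0.6041, 0.1484, -0.0035] contact_force: [-10.8, -1.0, 36.5] 
ee_pos: [0.6038, 0.1483, -0.0042] contact_force: [-15.2, -3.2, 44.2] 
ee_pos: [0.603, 0.1481, -0.0054] contact_force: [-22.5, -4.7, 48.3]
```

The head took about 13 N to pass and then went stiff near the floor. Now the handle end.

```bash
python3 -m crank '{"translation":[[0,0,0.03],[0,0,0.03],[-0.0328,-0.0082,0],[-0.0328,-0.0082,0],[-0.0328,-0.0082,0],[-0.0328,-0.0082,0],[0,0,-0.0273],[0,0,0],[0,0,0]],"twist":[[0,0,0],[0,0,0],[0,0,0],[0,0,0],[0,0,0],[0,0,0],[0,0,0],[0,0,0],[0,0,0]],"grip":[1,1,1,1,1,1,1,1,1]}'|egrep 'ee_pos|contact' | tr '\n' ' '; echo; for i in 1 2 3 4 5 6; do python3 -m crank '{"translation":[[0,0,-0.002],[0,0,0]],"twist":[[0,0,0],[0,0,0]],"grip":[1,1]}' | egrep 'ee_pos|contact' | tr '\n' ' '; echo; done
```

```text
ee_pos: [0.5042, 0.1235, 0.0154] contact_force: [0.8, -0.5, 0.9] 
ee_pos: [0.5052, 0.1236, 0.0145] contact_force: [0.7, 0.4, 0.0] 
ee_pos: [0.5047, 0.1236, 0.0126] contact_force: [0.8, -0.6, -0.6] 
ee_pos: [0.5045, 0.1235, 0.0109] contact_force: [-0.1, 0.3, -0.5] 
ee_pos: [0.5043, 0.1235, 0.0094] contact_force: [0.4, 0.2, -0.9] 
ee_pos: [0.5043, 0.1235, 0.0079] contact_force: [-0.0, 0.4, 0.2] 
ee_pos: [0.5043, 0.1235, 0.0064] contact_force: [0.7, -0.1, -0.2]
```

```bash
for i in 1 2 3 4 5 6; do python3 -m crank '{"translation":[[0,0,-0.002],[0,0,0]],"twist":[[0,0,0],[0,0,0]],"grip":[1,1]}' | egrep 'ee_pos|contact' | tr '\n' ' '; echo; done
```

```text
ee_pos: [0.5044, 0.1235, 0.0049] contact_force: [-0.7, 0.6, 0.4] 
ee_pos: [0.5043, 0.1235, 0.0034] contact_force: [-0.2, -0.3, -0.3] 
ee_pos: [0.5043, 0.1235, 0.0019] contact_force: [-0.9, 0.1, -0.6] 
ee_pos: [0.5043, 0.1235, 0.0004] contact_force: [-0.5, 0.0, -0.9] 
ee_pos: [0.5043, 0.1235, -0.0011] contact_force: [0.2, -0.8, -0.2] 
ee_pos: [0.5043, 0.1235, -0.0027] contact_force: [0.3, 0.2, 0.6]
```

```bash
for i in 1 2 3 4; do python3 -m crank '{"translation":[[0,0,-0.0015],[0,0,0]],"twist":[[0,0,0],[0,0,0]],"grip":[1,1]}' | egrep 'ee_pos|contact' | tr '\n' ' '; echo; done
```

```text
ee_pos: [0.5044, 0.1235, -0.0035] contact_force: [-0.6, -1.2, 1.5] 
ee_pos: [0.5044, 0.1235, -0.0046] contact_force: [-2.7, -0.2, 3.8] 
ee_pos: [0.5043, 0.1235, -0.0057] contact_force: [-2.3, 0.2, 4.5] 
ee_pos: [0.5044, 0.1235, -0.0058] contact_force: [-10.8, -1.8, 23.5]
```

The handle end is home: stiff at reported -5.7 mm, so the tip is at about 27.7 mm against the expected 28. I'll re-press and check the head.

```bash
python3 -m crank '{"translation":[[0,0,0.02],[0,0,0.02],[0.0328,0.0082,0],[0.0328,0.0082,0],[0.0328,0.0082,0],[0.0328,0.0082,0],[0,0,-0.026],[0,0,0],[0,0,0],[0,0,0]],"twist":[[0,0,0],[0,0,0],[0,0,0],[0,0,0],[0,0,0],[0,0,0],[0,0,0],[0,0,0],[0,0,0],[0,0,0]],"grip":[1,1,1,1,1,1,1,1,1,1]}'|egrep 'ee_pos|contact' | tr '\n' ' '; echo; for i in 1 2 3 4 5 6 7; do python3 -m crank '{"translation":[[0,0,-0.002],[0,0,0]],"twist":[[0,0,0],[0,0,0]],"grip":[1,1]}' | egrep 'ee_pos|contact' | tr '\n' ' '; echo; done
```

```text
ee_pos: [0.6023, 0.148, 0.004] contact_force: [1.1, -0.8, 0.4] 
ee_pos: [0.6028, 0.148, 0.0028] contact_force: [0.1, 0.6, 0.6] 
ee_pos: [0.6027, 0.1481, 0.0008] contact_force: [-0.1, -0.1, 0.1] 
ee_pos: [0.6027, 0.1481, -0.0011] contact_force: [-0.5, 0.3, -0.3] 
ee_pos: [0.6027, 0.1481, -0.0027] contact_force: [0.1, 0.3, 0.1] 
ee_pos: [0.6027, 0.1481, -0.0042] contact_force: [0.7, -0.5, -0.9] 
ee_pos: [0.6029, 0.1481, -0.0055] contact_force: [0.1, 0.1, -0.3] 
ee_pos: [0.603, 0.1481, -0.0057] contact_force: [-6.9, -1.4, 16.4]
```

Head and handle are both stiff at the same height (-5.7 mm). One last firm press, then retreat and check the top face's apparent size.

```bash
python3 -m crank '{"translation":[[0,0,-0.0015],[0,0,0],[0,0,0],[0,0,0.03],[0,0,0.05],[0,0,0.05],[-0.04,-0.01,0.02],[-0.04,-0.01,0],[-0.04,-0.01,0],[0,0,0],[0,0,0],[0,0,0]],"twist":[[0,0,0],[0,0,0],[0,0,0],[0,0,0],[0,0,0],[0,0,0],[0,0,0],[0,0,0],[0,0,0],[0,0,0],[0,0,0],[0,0,0]],"grip":[1,1,1,1,1,1,1,1,1,1,1,1]}'
python3 - <<'E'
from h import *
c=shot("wrist");c=shot("wrist");save(c,"wrist11.png");im=c["image"].astype(int);g=c["image"].mean(2)
k=np.radians(14.18);B=np.array([[np.cos(k),-np.sin(k)],[np.sin(k),np.cos(k)]]);v=np.array([.5677,.1393])
f=lambda x,y,z:np.r_[v+B@[x,y],z]
q=proj(c,[f(.07,.0175,.028),f(.07,-.0175,.028),f(.06,.024,.028),f(.06,-.024,.028),f(-.082,0,.028),f(-.03,.011,.028),f(-.03,-.011,.028)]);print(q.round(1).tolist())
for i in(0,1,4):
    x,y=q[i].astype(int);print("rows",y-9,g[y-9:y+10,x-4:x+4].mean(1).astype(int).tolist())
for i in(2,3,5,6):
    x,y=q[i].astype(int);print("cols",x-9,g[y-4:y+4,x-9:x+10].mean(0).astype(int).tolist())
E
```

```text
time_s: 23.0
ee_pos: [0.5134, 0.1257, 0.1049]
orientation: [-0.0, 0.992, 0.124, 0.001]
contact_force: [-0.1, 0.4, 0.7]
opening: 0.0002
finger_force: 0.0
[[229.7, 45.0], [274.0, 45.0], [221.9, 58.6], [281.8, 58.6], [251.7, 221.9], [239.5, 168.4], [264.1, 168.4]]
rows 35 [85, 85, 85, 85, 85, 85, 85, 85, 77, 52, 63, 105, 132, 134, 134, 134, 134, 133, 133]
rows 35 [85, 84, 84, 85, 85, 85, 85, 85, 77, 52, 65, 108, 134, 135, 135, 135, 135, 134, 134]
rows 212 [127, 127, 127, 127, 127, 126, 127, 126, 126, 102, 80, 78, 77, 78, 78, 78, 78, 60, 31]
cols 212 [83, 83, 83, 83, 83, 84, 83, 83, 58, 54, 104, 134, 136, 134, 132, 129, 130, 132, 134]
cols 272 [131, 133, 135, 136, 137, 136, 134, 132, 132, 105, 66, 59, 77, 83, 83, 84, 83, 83, 83]
cols 230 [79, 79, 79, 79, 79, 79, 79, 74, 64, 81, 108, 133, 133, 129, 124, 99, 49, 49, 50]
cols 255 [50, 50, 50, 63, 101, 127, 126, 127, 125, 106, 73, 62, 79, 79, 79, 79, 79, 79, 79]
```

All top-face edges lie within 1 px of the fully-home prediction, at both the head and the handle end. I'm handing in the job.

```bash
python3 -c "from workcell import close_job; print(close_job())"
```

```text
the job is handed in; nothing more can be done
None
```

The bigger spanner is pressed home at both ends in its own cutout, confirmed by touch and by the wrist camera; I moved nothing else on the counter, and the job was handed in at about 23 s of the 51 s allowed.

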